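Push a cryo box down the lane of a code reader and hold it on the start bar

ROBOT

A 6-joint arm with a two-finger parallel gripper is mounted at the origin on the work surface; the furniture and walls round the work are solid. World frame = base frame: x ahead of the robot, y to its left, z up, the work surface at z = 0. Lengths are in m, angles in rad, forces in N, time in s.
With the tool pointing down it reaches from about 0.4 to 0.825 m from the base axis. Payload 7 kg.
Tool frame: the origin (TCP) lies at the very end of the fingers, on their centre line; the grasp point (between the pads) lies arm.hold_point_z behind it (arm.hold_point_z is the distance from the TCP to the grasp point, in m); z points along the fingers, y is the line along which they close (so a half turn about z gives the same grasp; the last joint's range is limited). The gripper opens to 88 mm and grips with 3 to 60 N. Pads are 19 mm wide; open, the fingers measure 130 mm over their backs; the gripper's body (78 mm by 193 mm) begins 47 mm behind the grasp point.
Start: joints at [1.475, 0.359, 0.012, 0, -1.224, -0.288], TCP at [0.253, 0.626, 0.227] pointing down, gripper open.
Joint ranges: [-3.07, 3.07], [-1.43, 2.12], [-1.02, 1.25], [-3.03, 1.67], [-3.05, -0], [-3.03, 3.03]. Speed limits (rad/s): [2.39, 2.39, 3.01, 3.14, 3.14, 3.14].

INTERFACE

Orientations are given as [roll, pitch, yaw] about the fixed x, y, z axes, in that order (R = Rz(yaw) Ry(pitch) Rx(roll)).
In Python, from station import arm gives the robot as it stands.
- The arm moves only by the shell command python3 nudge.py FILE [FORCE], which reads ROWS from the file FILE. ROWS is 1 to 20 rows, parted by a bar, with the numbers parted by commas; each row has 5 numbers: the finger opening in m, then dx, dy, dz in cm, then a turn about the tool's z in units of 0.05 rad; each row is the pose to reach, as a shift and turn from the pose commanded when the command began, along the tool's axes at that moment; what a row does not reach only later rows make up. A row lasts 1/12 s, in which the tool goes at most 0.0417 m and 0.125 rad, less where a joint would pass 70% of its speed; a pose out of reach is approached as far as the arm can. The fingers move at their own pace and stop on an object; FORCE is the grip in N (left out, the last holds). Time passes only in rows, so rows that do not move let the fingers close. It prints the time, the measured TCP pose, the force, the opening and the grip force at its end. Input that does not fit is refused with a message, and nothing moves.
- arm.get_state(): the state, without advancing time (a new reading comes with each control period).
- arm.grab_frame(name): name is "scene" or "top"; returns the picture (480x640x3 uint8, red, green, blue); there is no depth.
- arm.camera_params(name): a dict with "fx", "fy", "cx", "cy" (pixels), "T" (4x4, takes a point from camera to world coordinates). Camera axes: x right, y down, z forward; pixel columns grow to the right and rows downward; lengths in m; the calibration is good to about 2 mm. A picture is of the moment at which its call begins. camera_params takes no time and is no camera call.
- arm.job_done(): hands the job in; it is judged then, once.
The state is a dict: "t": time; "q": joint angles; "qd": joint speeds; "joint_efforts": joint torques, N m; "eef_pos": TCP position; "ee_rot": TCP orientation; "force": force on the tool from outside, world axes, zero at the start; "moment": the same for the moment, N m; "width": finger opening in m; "gripper_force": force on a finger pad.
Only numpy, scipy, OpenCV 4.12 (cv2) and the standard library are available. Lean on these libraries where they do the work, as an engineer would, in place of code of your own. Each camera call takes 0.05 s, during which the arm holds its last target. There are 200 camera calls.

TASK

Have the blue-lidded cryo box read: line it up with the lane between the reader's two low scan bars, push it down the lane with your fingertips, and gently press it against the orange spring-loaded start bar until the bar is well past half-way in; finish while still holding it pressed there. The scan bars have bare glass windows, so neither the box nor the fingers may touch either bar. Only push the box along the bench - do not take it between the fingers, lift it or tip it - and leave the other things on the bench where they are.

Things in the scene. Friction and masses are not known exactly. Their poses are not given: they have to be found in the camera images.
- cryo_box: the loose cryo box, white with a blue lid: a solid box 131 mm long (own x), 67 wide (y), 45 high (z), 0.14 to 0.28 kg. Origin: centre of its underside, z up. Starts on the bench outside the lane's mouth, up to 0.25 rad askew from the lane and 20 to 45 mm off its centre line to the reader's +y side (away from the robot). It may tip if its long side is pushed high up: push low.
- code_reader: the box code reader, fixed; its place and yaw vary. Origin on the bench in the middle of the lane's mouth; own x runs along the centre line into the lane (roughly to the robot's right), y away from the robot, z up. The lane is 80 mm wide, its floor is the bench, the start bar ends it at x = 170 mm; white housing at x = 192 to 274 mm, 164 wide, 75 high. Box home: centre near x = 113 mm, y = 0.
- scan_bar_left: the aluminium scan bar with a glass window on the lane's +y side, fixed to the reader: x = 0 to 194 mm, y = +40 to +64 mm in the reader's frame, 22 mm high. Origin same as the reader's. Nothing may touch it.
- scan_bar_right: the same bar on the lane's -y side: x = 0 to 194 mm, y = -40 to -64 mm in the reader's frame, 22 mm high. Origin same as the reader's. Nothing may touch it.
- start_bar (a joint): the orange sprung start bar across the lane's end, 56 mm wide, 8 to 28 mm above the bench; its face is at reader x = 170 mm when free. Value: how far it is pressed in along the reader's x, 0 (free) to 0.012 m (hard stop). Its spring pushes back with 1.5 N at first, 4.5 N at the stop, so the box comes back if let go.
- rack_green: bystander: green tube rack, 62 x 144 x 58 mm, origin under its centre, to the right of the reader
- vial: bystander: small vial with green cap, 25 mm across, 46 mm high, origin under its centre, at the back of the bench
- bottle_small: bystander: small amber bottle with white cap, 42 mm across, 68 mm high, origin under its centre, at the back of the bench
- petri_dish: bystander: petri dish, 88 mm across, 15 mm high, origin under its centre, near the front left of the bench

How it is judged:
On the way:
1. the box's leading end has entered the lane, in line with it (x of cryo_box in the frame of code_reader between -0.04 and 0.06 m and y of cryo_box in the frame of code_reader between -0.01 and 0.01 m and angle between the x axis of cryo_box and the x axis of code_reader, either way round below 0.2 rad), for 0.1 s.
At the end, for the whole second after the job is handed in: The box stands flat and still on the bench in the lane, within 8 mm of the centre line and 0.12 rad of its direction, pressing the start bar in by more than 6 of its 12 mm, and the fingers still press on it with more than 0.8 N (value of joint start_bar above 0.006 m and x of cryo_box in the frame of code_reader above 0.108 m and y of cryo_box in the frame of code_reader between -0.008 and 0.008 m and angle between the x axis of cryo_box and the x axis of code_reader, either way round below 0.12 rad and height (world z) of cryo_box below 0.004 m and angle between cryo_box's own z axis and vertical below 0.05 rad and linear speed of cryo_box below 0.02 m/s and contact force between the fingers and cryo_box above 0.8 N); the arm keeps its last pose, push and grip.
It fails at once if the box, the fingers or anything else touches a scan bar (over 0.3 N) (contact force between any of scan_bar_left, scan_bar_right and anything else above 0.3 N).
It fails at once if the box is lifted off the bench (over 10 mm) or tipped (over 0.2 rad) (height (world z) of cryo_box above 0.01 m or angle between cryo_box's own z axis and vertical above 0.2 rad).
It fails at once if the box is taken between the fingers (they straddle it) (x of the grasp point in the frame of cryo_box between -0.055 and 0.055 m and y of the grasp point in the frame of cryo_box between -0.022 and 0.022 m and z of the grasp point in the frame of cryo_box below 0.055 m).
It fails at once if the box is pushed harder than 30 N (contact force between the fingers and cryo_box above 30 N).
It fails at once if a bystander is moved more than 15 mm (distance of any of rack_green, vial, bottle_small, petri_dish from where it was at the start of the episode above 0.015 m).
It also fails if it takes over 51 s, if anything falls off the work surface, if the arm or the gripper's body presses on something with over 40 N, if the wrist force passes 120 N, or if a joint passes its speed limit or range.

## Working session

There is one attempt and no reset: what is moved stays moved. The work goes in short steps, Python scripts to look and compute and a shell command to move; the robot and the scene stay as the last step left them, time stands still between calls to the robot, and variables do not carry over. Pictures are saved under pics/ and viewed, at most 10 in all, crops included, and the job is handed in when it is done.

```bash
ls; mkdir -p pics
python3 - <<'E'
from station import arm
import cv2,numpy as np
for n in("top","scene"):
    cv2.imwrite(f"pics/{n}0.png",arm.grab_frame(n)[:,:,::-1])
    p=arm.camera_params(n);print(n,p["fx"],p["fy"],p["cx"],p["cy"],np.round(p["T"],4).tolist())
print(arm.get_state(),arm.hold_point_z)
E
```

```text
nudge.py
pics
station.py
top 459.52349889039624 459.52349889039624 318.24118336491244 239.4790497210269 [[-0.0281, -0.9775, 0.2089, 0.2112], [-0.9996, 0.0263, -0.0112, -0.0917], [0.0055, -0.2092, -0.9779, 1.1156], [0.0, 0.0, 0.0, 1.0]]
scene 468.8934438831521 468.8934438831521 319.6677907232927 233.43551192401821 [[-0.9635, 0.2205, -0.1521, 0.6079], [0.2677, 0.7747, -0.5728, 0.5006], [-0.0085, -0.5926, -0.8054, 0.8996], [0.0, 0.0, 0.0, 1.0]]
{'t': 0.1, 'q': array([ 1.47511505e+00,  3.59328651e-01,  1.11146454e-02, -2.92630256e-04,
       -1.22406846e+00, -2.88089927e-01]), 'qd': array([-0.00058717, -0.00237619, -0.00072517,  0.00094896,  0.00112909,
        0.00029275]), 'joint_efforts': array([-1.49610947e-03, -5.84163666e+01,  2.93752867e+01,  7.01557696e+00,
        1.02019671e-02, -4.32470904e-05]), 'eef_pos': array([0.25260621, 0.62547365, 0.22569497]), 'ee_rot': array([ 3.14008959e+00, -1.58516944e-04, -3.83870736e-01]), 'force': array([ 0.51821124, -0.24406336, -0.12891171]), 'moment': array([-0.03568217,  0.00028285,  0.01010273]), 'gripper_force': 0.0, 'width': 0.08743964749165795} 0.0188
```

View pics/top0.png

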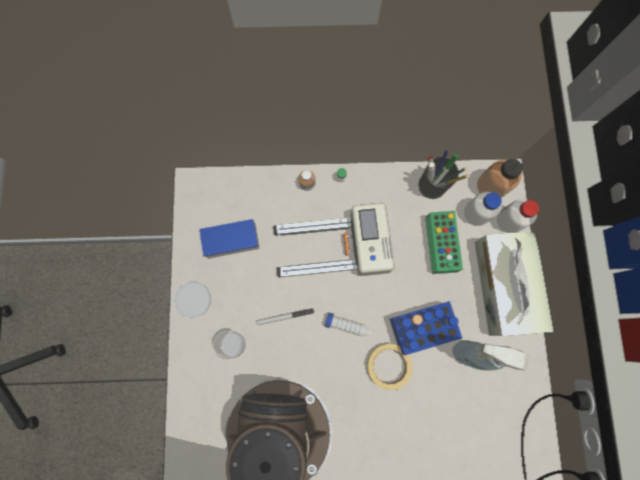

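View pics/scene0.png

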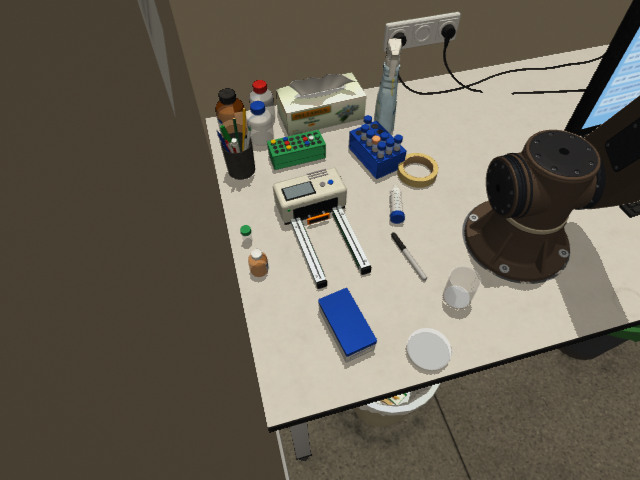

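The top view shows the blue box around (229,238), the bars running from (277,230)/(279,271) to about (355,223)/(357,265), and the orange bar at (347,244). The arm is out of view. Next I'll zoom in to get precise corners.

Run:
```python
import cv2
a=cv2.imread("pics/top0.png")[200:290,270:400];b=cv2.imread("pics/scene0.png")[165:295,255:385]
cv2.imwrite("pics/c1.png",cv2.resize(a,None,fx=6,fy=6,interpolation=cv2.INTER_CUBIC))
cv2.imwrite("pics/c2.png",cv2.resize(b,None,fx=4.6,fy=4.6,interpolation=cv2.INTER_CUBIC))
```

```text
(no output)
```

View pics/c1.png

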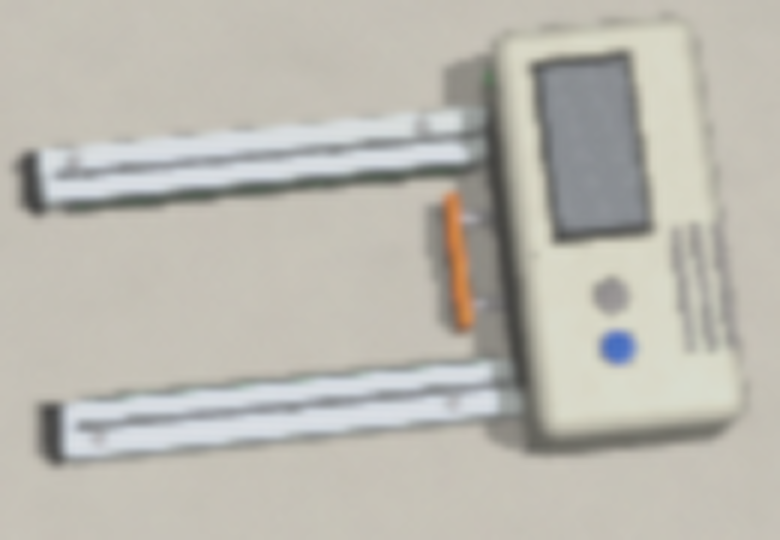

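View pics/c2.png

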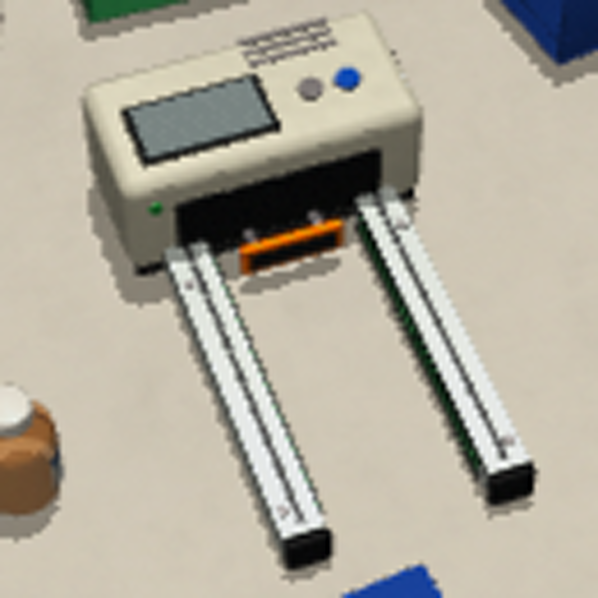

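```bash
cat > look.py <<'E'
import cv2,numpy as np
from scipy.optimize import minimize,least_squares
from station import arm
P={n:arm.camera_params(n) for n in("top","scene")}
def proj(n,X):
    p=P[n];T=np.array(p["T"]);c=(np.atleast_2d(X)-T[:3,3])@T[:3,:3]
    return np.c_[p["fx"]*c[:,0]/c[:,2]+p["cx"],p["fy"]*c[:,1]/c[:,2]+p["cy"]]
def w(pose,pts):
    x,y,a=pose[:3];pts=np.atleast_2d(np.array(pts,float));c,s=np.cos(a),np.sin(a)
    return np.c_[x+c*pts[:,0]-s*pts[:,1],y+s*pts[:,0]+c*pts[:,1],pts[:,2]]
def unproj(n,uv,z):
    p=P[n];T=np.array(p["T"]);d=T[:3,:3]@[(uv[0]-p["cx"])/p["fx"],(uv[1]-p["cy"])/p["fy"],1]
    return T[:3,3]+d*(z-T[2,3])/d[2]
def bluemask(n,img,c,r=60):
    h=cv2.cvtColor(img,cv2.COLOR_RGB2HSV)
    m=cv2.inRange(h,(105,140,60),(130,255,255));k=np.zeros_like(m);cv2.circle(k,tuple(int(v) for v in c),r,255,-1);m&=k
    N,l,s,_=cv2.connectedComponentsWithStats(m)
    return (l==1+np.argmax(s[1:,4])).astype(np.uint8)
def fitbox(views,x0):
    ms={n:cv2.resize(bluemask(n,i,proj(n,[[x0[0],x0[1],.045]])[0]),None,fx=4,fy=4,interpolation=cv2.INTER_LINEAR) for n,i in views.items()}
    def f(v):
        L,W=.0655,.0335;t=0
        q=[[a*L,b*W,z] for a in(1,-1) for b in(1,-1) for z in(.045,v[3])]
        for n,m in ms.items():
            h=cv2.convexHull(((proj(n,w(v,q))+.5)*4-.5).astype(np.float32));r=np.zeros_like(m)
            cv2.fillConvexPoly(r,np.round(h*16).astype(np.int32),1,shift=4);t+=(r!=m).sum()/m.sum()
        return t
    s=np.array(x0+[.03]);r=minimize(f,s,method="Nelder-Mead",options=dict(initial_simplex=[s]+[s+d for d in np.diag([.01,.01,.1,.01])],xatol=1e-5,fatol=1e-5))
    return r.x,r.fun
E
cat > rd.py <<'E'
from look import *
A=lambda u,v:(270+u/6-.4,200+v/6-.4)
B=lambda u,v:(255+u/4.6-.4,165+v/4.6-.4)
# (cam,px, reader axis 0=x end/1=y edge, value, z)
D=[("top",A(36,152),1,.064,.022),("top",A(470,109),1,.064,.022),("top",A(46,210),1,.04,.022),("top",A(465,170),1,.04,.022),
("top",A(60,402),1,-.04,.022),("top",A(500,360),1,-.04,.022),("top",A(62,461),1,-.064,.022),("top",A(515,411),1,-.064,.022),
("top",A(28,180),0,0,.022),("top",A(45,433),0,0,.022),
("scene",B(168,262),1,.064,.022),("scene",B(278,520),1,.064,.022),("scene",B(205,247),1,.04,.022),("scene",B(320,510),1,.04,.022),
("scene",B(360,203),1,-.04,.022),("scene",B(483,468),1,-.04,.022),("scene",B(402,190),1,-.064,.022),("scene",B(530,455),1,-.064,.022),
("scene",B(310,562),0,0,0),("scene",B(511,498),0,0,0)]
def fit(cams):
    def f(v):
        o=[]
        for n,uv,ax,val,z in D:
            if n in cams:
                d=unproj(n,uv,z)[:2]-v[:2];c,s=np.cos(v[2]),np.sin(v[2])
                o.append((c*d[0]+s*d[1] if ax==0 else -s*d[0]+c*d[1])-val)
        return np.array(o)
    r=least_squares(f,[.5,.1,-1.5]);return r.x,r.fun
if __name__=="__main__":
    for c in(("top",),("scene",),("top","scene")):
        x,e=fit(c);print(c,np.round(x,4),np.round(e*1e3,1))
    R=x;v={n:cv2.imread(f"pics/{n}0.png")[:,:,::-1].copy() for n in P}
    g=unproj("top",(229,238),.045);print(g)
    for c in(("top",),("scene",),("top","scene")):
        b,e=fitbox({n:v[n] for n in c},[g[0],g[1],-1.5]);d=b[:2]-R[:2];co,si=np.cos(R[2]),np.sin(R[2])
        print(c,np.round(b,4),round(e,3),"in reader",co*d[0]+si*d[1],-si*d[0]+co*d[1],b[2]-R[2])
E
python3 rd.py
```

```text
('top',) [ 4.2010e-01 -5.0000e-04 -1.4973e+00] [-0.2  0.1 -0.8 -1.2  0.1 -0.7  0.4  2.2  0.9 -0.9]
('scene',) [ 4.2080e-01 -1.4000e-03 -1.4995e+00] [ 0.6 -1.8  3.6  1.7 -2.1  0.1 -2.1  0.  -0.1  0.1]
('top', 'scene') [ 4.2040e-01 -9.0000e-04 -1.4983e+00] [-0.5 -0.  -1.1 -1.4 -0.2 -0.8  0.1  2.1  0.4 -1.3  0.7 -1.5  3.7  2.
 -2.   0.4 -1.9  0.3  0.4  0.5]
[0.44927632 0.10838326 0.045     ]
('top',) [ 0.4517  0.1108 -1.3811  0.045 ] 0.149 in reader -0.1091623618446238 0.039284351557894975 0.1172638181616712
('scene',) [ 0.4524  0.1126 -1.4142  0.0399] 0.034 in reader -0.11095650892780297 0.04009015285210991 0.08411631468948477
('top', 'scene') [ 0.4526  0.1137 -1.4059  0.0449] 0.185 in reader -0.11198241855675452 0.040377624989581064 0.09243239190996344
```

```bash
cat > to.py <<'E'
import sys,numpy as np
from scipy.spatial.transform import Rotation as Ro
from station import arm
R=np.array([.4204,-.0009,-1.4983])
c,s=np.cos(R[2]),np.sin(R[2])
def st():
    S=arm.get_state();p=S["eef_pos"];d=p[:2]-R[:2]
    print("reader xy",np.round([c*d[0]+s*d[1],-s*d[0]+c*d[1]],4),"z",round(p[2],4),"yaw-rel",round(S["ee_rot"][2]-R[2],4),"tilt",np.round(S["ee_rot"][:2],4),"F",np.round(S["force"],2),"t",S["t"],"q6",S["q"][5])
    return S
if __name__=="__main__":
    S=st()
    if len(sys.argv)>1:
        x,y,z,a=map(float,sys.argv[1:])
        t=np.array([R[0]+c*x-s*y,R[1]+s*x+c*y,z]);M=Ro.from_euler("xyz",S["ee_rot"]).as_matrix()
        print("tool shift",np.round(M.T@(t-S["eef_pos"]),4),"turn",round(-(a+R[2]-S["ee_rot"][2]),4))
E
python3 to.py -.111 .118 .12 1.5708
python3 - <<'E'
from look import *
i=cv2.imread("pics/top0.png")[:,:,::-1].copy();m=bluemask("top",i,(229,238));print(m.sum(),cv2.minAreaRect(cv2.findNonZero(m)),cv2.boundingRect(m))
print(proj("top",w([.4524,.1126,-1.4142],[[a*.0655,b*.0335,.045] for a,b in((1,1),(1,-1),(-1,-1),(-1,1))])))
print(cv2.approxPolyDP(cv2.convexHull(cv2.findNonZero(m)),3,True).ravel())
E
```

```text
reader xy [-0.6369 -0.122 ] z 0.2257 yaw-rel 1.1144 tilt [ 3.1401e+00 -2.0000e-04] F [ 0.52 -0.24 -0.13] t 0.1 q6 -0.28808992707669784
tool shift [0.4472 0.3661 0.1063] turn -0.4564
1338 ((228.02639770507812, 237.30755615234375), (25.43181800842285, 53.013668060302734), 79.3803482055664) (201, 221, 56, 34)
[[252.26674719 218.53015121]
 [256.61985813 245.39889291]
 [201.77259125 255.32835257]
 [198.08107201 228.19587974]]
[256 244 205 254 201 230 251 221]
```

Units first: shifts go in cm and turns go in units of 0.05 rad. So 0.447 m is 44.7, 0.366 m is 36.6, -0.456 rad is -9.12.

```bash
sed -i 's/ms={n:cv2.resize(bluemask(n,i,proj(n,\[\[x0\[0\],x0\[1\],.045\]\])\[0\]),None,fx=4,fy=4,interpolation=cv2.INTER_LINEAR)/ms={n:(cv2.resize(255*bluemask(n,i,proj(n,[[x0[0],x0[1],.045]])[0]),None,fx=4,fy=4)>127).astype(np.uint8)/' look.py; python3 rd.py | tail -3
echo '0.088,44.7,36.6,0,-9.12 | 0.088,44.7,36.6,0,-9.12 | 0.088,44.7,36.6,0,-9.12 | 0.088,44.7,36.6,0,-9.12 | 0.088,44.7,36.6,0,-9.12 | 0.088,44.7,36.6,0,-9.12 | 0.088,44.7,36.6,0,-9.12 | 0.088,44.7,36.6,0,-9.12 | 0.088,44.7,36.6,0,-9.12 | 0.088,44.7,36.6,0,-9.12 | 0.088,44.7,36.6,0,-9.12 | 0.088,44.7,36.6,0,-9.12 | 0.088,44.7,36.6,0,-9.12 | 0.088,44.7,36.6,0,-9.12 | 0.088,44.7,36.6,0,-9.12 | 0.088,44.7,36.6,5,-9.12 | 0.088,44.7,36.6,10,-9.12 | 0.088,44.7,36.6,10.6,-9.12 | 0.088,44.7,36.6,10.6,-9.12' > next.json && python3 nudge.py next.json
python3 to.py -.111 .118 .012 1.5708
```

```text
('top',) [ 0.4517  0.1108 -1.3811  0.045 ] 0.143 in reader -0.1091623618446238 0.039284351557894975 0.1172638181616712
('scene',) [ 0.4526  0.1131 -1.4045  0.0419] 0.027 in reader -0.11139201948648358 0.04034934935197268 0.09387210366468568
('top', 'scene') [ 0.4529  0.1132 -1.4068  0.0442] 0.177 in reader -0.11150021788294823 0.0406323816713849 0.09151036356369713
t: 1.68
eef_pos: [0.5266, 0.1172, 0.1152]
ee_rot: [3.138, 0.009, 0.071]
force: [0.1, 0.1, -0.7]
width: 0.0876
gripper_force: 0.0
reader xy [-0.1101  0.1145] z 0.1152 yaw-rel 1.5689 tilt [3.1381 0.009 ] F [ 0.14  0.05 -0.74] t 1.6833 q6 1.0611562465746693
tool shift [ 0.0044 -0.0013  0.1032] turn -0.0019
```

```bash
echo '0.088,0.4,-0.1,4,0 | 0.088,0.4,-0.1,8,0 | 0.088,0.4,-0.1,10.2,0 | 0.088,0.4,-0.1,10.2,0 | 0.088,0.4,-0.1,10.2,0' > next.json && python3 nudge.py next.json
python3 to.py -.111 .0431 .012 1.5708
python3 - <<'E'
from station import arm
import cv2
a=arm.grab_frame("scene")[:,:,::-1];cv2.imwrite("pics/s1.png",cv2.resize(a[180:380,230:480],None,fx=3,fy=3,interpolation=cv2.INTER_CUBIC))
E
```

```text
t: 2.1
eef_pos: [0.5345, 0.1206, 0.0191]
ee_rot: [3.141, 0.001, 0.073]
force: [0.6, -0.7, 0.3]
width: 0.0874
gripper_force: 0.0
reader xy [-0.1129  0.1226] z 0.0191 yaw-rel 1.5713 tilt [3.1405e+00 9.0000e-04] F [ 0.56 -0.69  0.32] t 2.1 q6 1.0633305477278456
tool shift [-0.0795  0.0018  0.0072] turn 0.0005
```

View pics/s1.png

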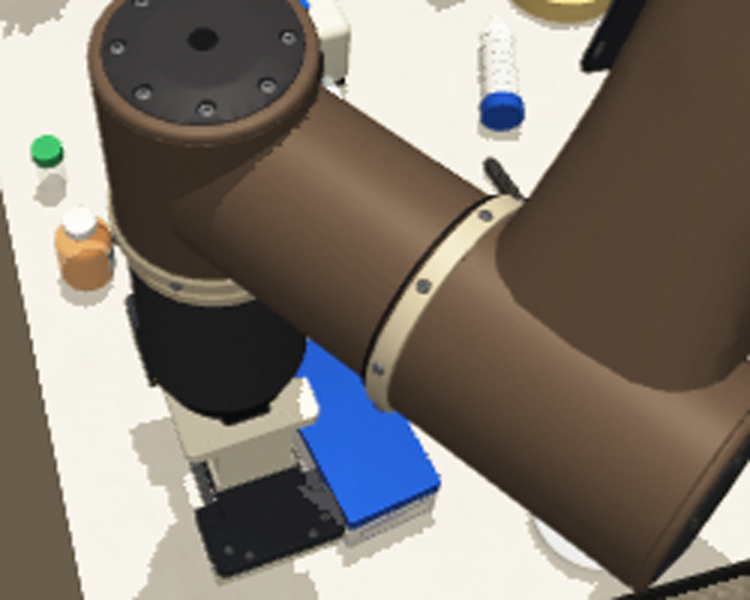

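```bash
echo '0.088,-1,0,0.3,0 | 0.088,-2,0.1,0.3,0 | 0.088,-2.5,0.1,0.3,0 | 0.088,-3,0.1,0.3,0 | 0.088,-3.4,0.1,0.3,0 | 0.088,-3.8,0.1,0.3,0 | 0.088,-4.2,0.1,0.3,0 | 0.088,-4.6,0.1,0.3,0 | 0.088,-5,0.1,0.3,0 | 0.088,-5.4,0.1,0.3,0 | 0.088,-5.8,0.1,0.3,0 | 0.088,-6.2,0.1,0.3,0 | 0.088,-6.6,0.1,0.3,0 | 0.088,-6.9,0.1,0.3,0 | 0.088,-7.2,0.1,0.3,0 | 0.088,-7.4,0.1,0.3,0 | 0.088,-7.4,0.1,0.3,0 | 0.088,-7.4,0.1,0.3,0' > next.json && python3 nudge.py next.json
python3 to.py -.111 .043 .012 1.5708
python3 - <<'E'
from station import arm
import cv2
a=arm.grab_frame("scene")[:,:,::-1];cv2.imwrite("pics/s2.png",cv2.resize(a[180:380,230:480],None,fx=3,fy=3,interpolation=cv2.INTER_CUBIC))
E
```

```text
t: 3.65
eef_pos: [0.4597, 0.1137, 0.0153]
ee_rot: [3.141, 0.001, 0.072]
force: [0.4, 0.2, -0.1]
width: 0.0877
gripper_force: 0.0
reader xy [-0.1115  0.0475] z 0.0153 yaw-rel 1.5704 tilt [3.1411e+00 1.2000e-03] F [ 0.39  0.21 -0.14] t 3.65 q6 0.9838263756510716
tool shift [-0.0045  0.0005  0.0033] turn -0.0004
```

View pics/s2.png

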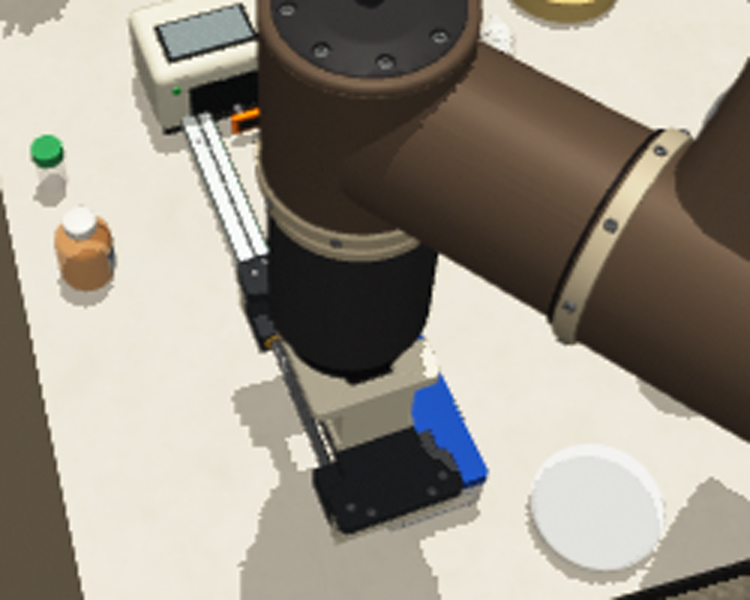

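```bash
echo '0.088,1,0,0,0 | 0.088,2,0,0,0 | 0.088,2,0,-4,0 | 0.088,2,0,-8,0 | 0.088,2,0,-12,0 | 0.088,2,0,-14,0 | 0.088,2,0,-14,0' > next.json && python3 nudge.py next.json
python3 - <<'E'
from look import *
from to import R,c,s
for uv in((193,300),(230,345)):
    p=unproj("top",uv,.01);d=p[:2]-R[:2];print("reader",c*d[0]+s*d[1],-s*d[0]+c*d[1])
E
python3 to.py -.25 0 .15 0
```

```text
t: 4.28
eef_pos: [0.484, 0.1169, 0.1609]
ee_rot: [-3.138, -0.008, 0.073]
force: [0.6, -0.2, -0.3]
width: 0.0874
gripper_force: 0.0
reader -0.20747231392419768 -0.09796783694342588
reader -0.12593817904620186 -0.21154821139643218
reader xy [-0.1129  0.072 ] z 0.1609 yaw-rel 1.5709 tilt [-3.1381 -0.0081] F [ 0.55 -0.21 -0.28] t 4.2833 q6 1.0089870288319807
tool shift [-0.0721 -0.1371  0.0108] turn 1.5709
```

Converted, -0.137 m is -13.7, -0.072 m is -7.2, 1.571 rad is 31.42.

```bash
echo '0.02,-7.2,-13.7,0,31.42 | 0.02,-7.2,-13.7,0,31.42 | 0.02,-7.2,-13.7,0,31.42 | 0.02,-7.2,-13.7,0,31.42 | 0.02,-7.2,-13.7,0,31.42 | 0.02,-7.2,-13.7,0,31.42 | 0.02,-7.2,-13.7,0,31.42 | 0.02,-7.2,-13.7,0,31.42 | 0.02,-7.2,-13.7,0,31.42 | 0.02,-7.2,-13.7,0,31.42 | 0.02,-7.2,-13.7,0,31.42 | 0.02,-7.2,-13.7,0,31.42 | 0.02,-7.2,-13.7,0,31.42 | 0.02,-7.2,-13.7,0,31.42 | 0.02,-7.2,-13.7,0,31.42' > next.json && python3 nudge.py next.json
python3 to.py -.22 0 .1 0
python3 - <<'E'
from station import arm
import cv2
im=[cv2.resize(arm.grab_frame(n)[:,:,::-1],(400,300)) for n in("top","scene")]
cv2.imwrite("pics/b3.png",cv2.hconcat(im))
for n in("top","scene"):cv2.imwrite(f"pics/{n}3.png",arm.grab_frame(n)[:,:,::-1])
E
```

```text
t: 5.53
eef_pos: [0.3991, 0.2471, 0.1553]
ee_rot: [3.141, -0.0, -1.498]
force: [0.6, 0.2, -0.4]
width: 0.0202
gripper_force: 0.0
reader xy [-0.2488 -0.0033] z 0.1553 yaw-rel 0.0008 tilt [ 3.1413e+00 -4.0000e-04] F [ 0.58  0.19 -0.37] t 5.5333 q6 -0.9019457602434958
tool shift [ 0.0288 -0.0033  0.0554] turn 0.0008
```

View pics/b3.png

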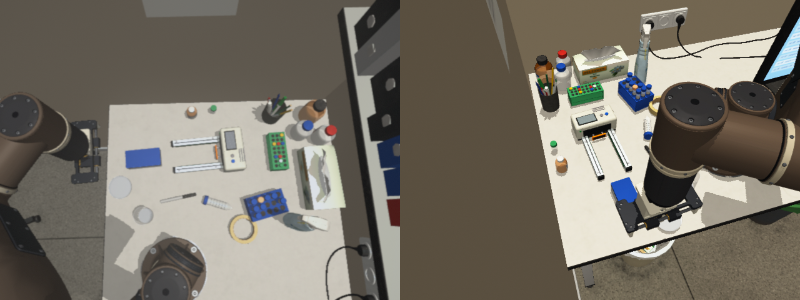

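The top view shows the box clear of the arm at about (229,253) in full-resolution pixels, roughly between the bars' lines. I'll measure it there, with a better mask.

```bash
sed -i 's/(105,140,60),(130,255,255)/(100,90,40),(135,255,255)/' look.py
python3 - <<'E'
from look import *
from to import R,c,s
R_top=np.array([.4201,-.0005,-1.4973])
def rep(b):
    d=b[:2]-R_top[:2];C,S=np.cos(R_top[2]),np.sin(R_top[2]);return np.round([C*d[0]+S*d[1],-S*d[0]+C*d[1],b[2]-R_top[2]],4)
for f,uv in(("top0",(229,238)),("top3",(229,253))):
    v=cv2.imread(f"pics/{f}.png")[:,:,::-1].copy();g=unproj("top",uv,.045)
    m=bluemask("top",v,uv);print(m.sum(),cv2.minAreaRect(cv2.findNonZero(m)))
    for yaw in(-1.5,-1.4):
        b,e=fitbox({"top":v},[g[0],g[1],yaw]);print(f,rep(b),round(b[3],4),round(e,3))
    r=cv2.minAreaRect(cv2.findNonZero(m))
    bp=cv2.boxPoints(r);mid=sorted([tuple((bp[i]+bp[(i+1)%4])/2) for i in range(4)],key=lambda q:q[0])
    a,z=unproj("top",mid[0],.045),unproj("top",mid[3],.045);print("rect",rep(np.array([(a[0]+z[0])/2,(a[1]+z[1])/2,np.arctan2(z[1]-a[1],z[0]-a[0])])),np.linalg.norm(a-z))
    print(v[int(uv[1])-22:int(uv[1])+24:2,uv[0]].tolist())
E
```

```text
1480 ((228.093017578125, 237.36326599121094), (27.131256103515625, 55.15129089355469), 79.2156982421875)
top0 [-0.1079  0.0393  0.0984] 0.045 0.038
top0 [-0.1082  0.0392  0.0953] 0.045 0.038
rect [-0.1083  0.0389  0.0938] 0.13037748159530457
[[195, 192, 182], [195, 191, 181], [195, 190, 181], [180, 179, 179], [82, 102, 163], [68, 94, 162], [67, 93, 162], [69, 94, 163], [68, 95, 164], [69, 95, 164], [70, 96, 166], [69, 95, 165], [70, 96, 166], [69, 96, 166], [69, 95, 166], [69, 95, 166], [70, 96, 167], [74, 98, 162], [102, 102, 106], [146, 143, 138], [194, 190, 181], [195, 191, 181], [195, 191, 181]]
1497 ((228.34754943847656, 252.37368774414062), (27.317710876464844, 55.19546890258789), 84.64417266845703)
top3 [-0.11    0.0028 -0.0025] 0.0451 0.046
top3 [-0.1096  0.0027 -0.0081] 0.0449 0.046
rect [-0.11    0.0025 -0.0051] 0.12996857935255257
[[199, 195, 185], [200, 195, 186], [200, 196, 186], [186, 184, 181], [88, 108, 166], [69, 96, 166], [70, 97, 166], [71, 97, 167], [71, 97, 168], [70, 97, 168], [71, 97, 169], [70, 97, 169], [71, 98, 169], [70, 98, 169], [70, 98, 169], [70, 97, 169], [71, 98, 170], [71, 95, 159], [104, 105, 110], [182, 179, 171], [199, 195, 185], [200, 195, 186], [200, 195, 186]]
```

```bash
echo '0.02,2.9,0.7,3,0 | 0.02,2.9,0.7,6,0 | 0.02,2.9,0.7,10,0 | 0.02,2.9,0.7,12.5,0 | 0.02,2.9,0.7,12.5,0 | 0.02,2.9,0.7,12.5,0' > next.json && python3 nudge.py next.json
python3 to.py -.125 .001 .027 0
```

```text
t: 6.23
eef_pos: [0.3934, 0.2169, 0.0301]
ee_rot: [3.14, -0.003, -1.497]
force: [0.1, -0.6, 0.7]
width: 0.0197
gripper_force: 0.0
reader xy [-0.2192 -0.0111] z 0.0301 yaw-rel 0.0009 tilt [ 3.1396e+00 -2.7000e-03] F [ 0.1  -0.58  0.71] t 6.2333 q6 -0.8720980995129523
tool shift [ 0.0942 -0.0121  0.0033] turn 0.0009
```

Converted, 0.034 m is 3.4, 0.02 m is 2.

```bash
echo '0.02,0,-1.45,0.3,0 | 0.02,0,-1.45,0.3,0 | 0.02,2,-1.45,0.3,0 | 0.02,2.9,-1.45,0.3,0 | 0.02,3.4,-1.45,0.3,0 | 0.02,3.9,-1.43,0.3,0 | 0.02,4.4,-1.4,0.3,0 | 0.02,4.9,-1.38,0.3,0 | 0.02,5.4,-1.35,0.3,0 | 0.02,5.9,-1.33,0.3,0 | 0.02,6.4,-1.3,0.3,0 | 0.02,6.9,-1.28,0.3,0 | 0.02,7.4,-1.25,0.3,0 | 0.02,7.9,-1.23,0.3,0 | 0.02,8.4,-1.2,0.3,0 | 0.02,8.7,-1.2,0.3,0 | 0.02,8.7,-1.2,0.3,0' > next.json && python3 nudge.py next.json
python3 to.py -.08 .001 .027 0
python3 - <<'E'
from station import arm
import cv2
im=[arm.grab_frame(n)[:,:,::-1] for n in("top","scene")]
cv2.imwrite("pics/top4.png",im[0])
cv2.imwrite("pics/b4.png",cv2.hconcat([cv2.resize(im[0][180:310,180:310],(390,390),interpolation=cv2.INTER_CUBIC),cv2.resize(im[1][160:400,230:470],(390,390))]))
E
```

```text
t: 7.65
eef_pos: [0.4115, 0.1305, 0.0274]
ee_rot: [3.141, -0.001, -1.5]
force: [-0.6, -0.7, -0.2]
width: 0.0203
gripper_force: 0.0
reader xy [-0.1317  0.0006] z 0.0274 yaw-rel -0.0013 tilt [ 3.1406e+00 -8.0000e-04] F [-0.62 -0.68 -0.16] t 7.65 q6 -0.696262293590268
tool shift [ 0.0517 -0.0005  0.0004] turn -0.0013
```

View pics/b4.png

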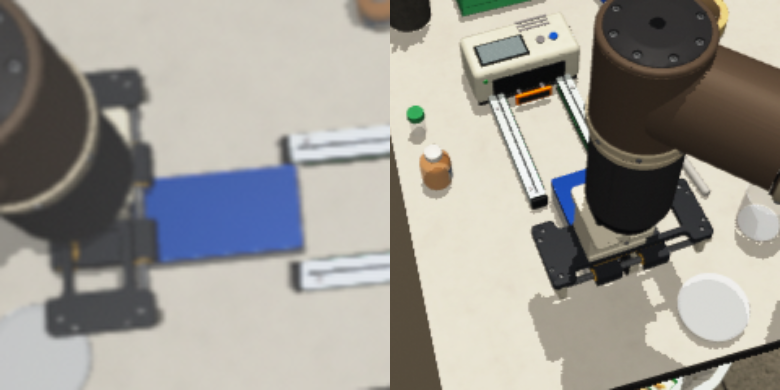

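```bash
cat > edge.py <<'E'
import sys
from look import *
R=np.array([.4201,-.0005,-1.4973]);C,S=np.cos(R[2]),np.sin(R[2])
def measure(v,lo,hi,row,front=True):
    h=cv2.cvtColor(v,cv2.COLOR_RGB2HSV)
    # subpixel: blueness = B-R, edge at half level
    b=v[:,:,2].astype(float)-v[:,:,0]
    def r(u,vv):
        p=unproj("top",(u,vv),.045);d=p[:2]-R[:2];return [C*d[0]+S*d[1],-S*d[0]+C*d[1]]
    T,B=[],[]
    for u in range(lo,hi):
        col=b[:,u];lev=col[row]/2
        i=row
        while col[i]>lev:i-=1
        T.append(r(u,i+(lev-col[i])/(col[i+1]-col[i])))
        i=row
        while col[i]>lev:i+=1
        B.append(r(u,i-(lev-col[i])/(col[i-1]-col[i])))
    T,B=np.array(T),np.array(B)
    for n,E in(("far",T),("near",B)):
        k,c0=np.polyfit(E[:,0],E[:,1],1);print(n,"slope",round(k,4),"y at mid",round(E[:,1].mean(),4),"x",np.round([E[0,0],E[-1,0]],3))
    print("centre y",round((T[:,1].mean()+B[:,1].mean())/2,4),"width",round(T[:,1].mean()-B[:,1].mean(),4))
    i=hi
    while b[row,i]>b[row,hi-3]/2:i+=1
    print("front x",r(i-.5,row)[0])
E
python3 - <<'E'
from edge import *
v=cv2.imread("pics/top4.png")[:,:,::-1].copy();measure(v,236,277,250)
E
```

```text
far slope 0.0069 y at mid 0.0337 x [-0.09   0.006]
near slope -0.0006 y at mid -0.0329 x [-0.094  0.   ]
centre y 0.0004 width 0.0666
front x 0.010723177249243524
```

```bash
echo '0.02,0.5,0,0,0 | 0.02,1,0,0,0 | 0.02,1.5,0,0,0 | 0.02,2,0,0,0 | 0.02,2.5,0,0,0 | 0.02,3,0,0,0 | 0.02,3.5,0,0,0 | 0.02,4,0,0,0 | 0.02,4.5,0,0,0 | 0.02,5,0,0,0 | 0.02,5.5,0,0,0 | 0.02,6,0,0,0 | 0.02,6.5,0,0,0 | 0.02,7,0,0,0 | 0.02,7.5,0,0,0 | 0.02,8,0,0,0 | 0.02,8.5,0,0,0 | 0.02,9,0,0,0 | 0.02,9,0,0,0' > next.json && python3 nudge.py next.json
python3 to.py .025 .0005 .027 0
python3 - <<'E'
from edge import *
v=arm.grab_frame("top");cv2.imwrite("pics/top5.png",v[:,:,::-1])
cv2.imwrite("pics/b5.png",cv2.resize(v[190:300,220:390,::-1],None,fx=4,fy=4,interpolation=cv2.INTER_CUBIC))
E
```

```text
t: 9.33
eef_pos: [0.4182, 0.041, 0.0275]
ee_rot: [3.141, -0.0, -1.499]
force: [-0.6, 0.5, 0.1]
width: 0.02
gripper_force: 0.0
reader xy [-0.0419  0.0009] z 0.0275 yaw-rel -0.0011 tilt [ 3.1412e+00 -2.0000e-04] F [-0.58  0.54  0.12] t 9.3333 q6 -0.5002831538134406
tool shift [0.0669 0.0003 0.0005] turn -0.0011
```

View pics/b5.png

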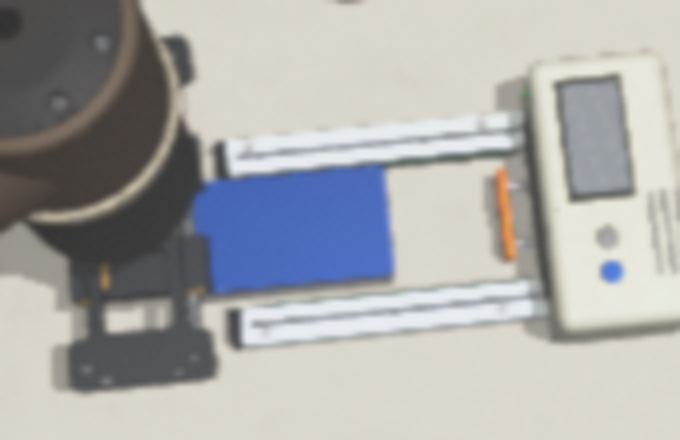

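Box is partway down the lane: front edge at about (317,245), clear gaps on both sides. I'll measure it now.

Run:
```python
from edge import *
v=cv2.imread("pics/top5.png")[:,:,::-1].copy();measure(v,278,313,247)
```

```text
far slope 0.0004 y at mid 0.0346 x [0.01  0.092]
near slope -0.0005 y at mid -0.0326 x [0.005 0.085]
centre y 0.001 width 0.0672
front x 0.09869289391245585
```

```bash
echo '0.02,0.5,0,0,0 | 0.02,1,0.01,0,0 | 0.02,1.5,0.02,0,0 | 0.02,2,0.03,0,0 | 0.02,2.5,0.04,0,0 | 0.02,3,0.05,0,0 | 0.02,3.5,0.06,0,0 | 0.02,4,0.07,0,0 | 0.02,4.5,0.08,0,0 | 0.02,5,0.08,0,0 | 0.02,5.5,0.08,0,0 | 0.02,6,0.08,0,0 | 0.02,6.5,0.08,0,0 | 0.02,6.8,0.08,0,0 | 0.02,7.1,0.08,0,0 | 0.02,7.4,0.08,0,0 | 0.02,7.6,0.08,0,0 | 0.02,7.8,0.08,0,0 | 0.02,7.8,0.08,0,0 | 0.02,7.8,0.08,0,0' > next.json && python3 nudge.py next.json
python3 to.py .037 .0005 .027 0
python3 - <<'E'
from edge import *
v=arm.grab_frame("top");cv2.imwrite("pics/top6.png",v[:,:,::-1])
measure(v,310,333,244)
cv2.imwrite("pics/b6.png",cv2.resize(v[190:300,220:390,::-1],None,fx=4,fy=4,interpolation=cv2.INTER_CUBIC))
E
```

```text
t: 11.05
eef_pos: [0.4232, -0.0361, 0.0275]
ee_rot: [3.141, -0.0, -1.499]
force: [0.2, 2.8, 1.9]
width: 0.0197
gripper_force: 1.2
reader xy [0.0353 0.0002] z 0.0275 yaw-rel -0.0006 tilt [ 3.1414e+00 -1.0000e-04] F [0.22 2.82 1.88] t 11.05 q6 -0.3116074068468322
tool shift [ 0.0017 -0.0003  0.0005] turn -0.0006
far slope -0.0004 y at mid 0.0338 x [0.087 0.14 ]
near slope -0.0018 y at mid -0.0335 x [0.08  0.133]
centre y 0.0001 width 0.0673
front x 0.17514956470181087
```

View pics/b6.png

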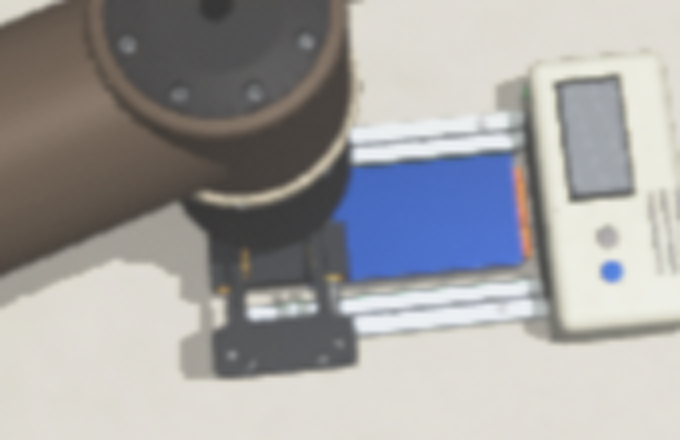

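```bash
echo '0.02,0.1,0,0,0 | 0.02,0.2,0,0,0 | 0.02,0.3,0,0,0 | 0.02,0.3,0,0,0 | 0.02,0.3,0,0,0 | 0.02,0.3,0,0,0' > next.json && python3 nudge.py next.json; python3 to.py; echo '0.02,0,0,0,0 | 0.02,0,0,0,0' > next.json && python3 nudge.py next.json | grep -i force
python3 - <<'E'
from edge import *
v=arm.grab_frame("top");cv2.imwrite("pics/top7.png",v[:,:,::-1]);measure(v,310,333,244)
E
python3 to.py
```

```text
t: 11.6
eef_pos: [0.4234, -0.0387, 0.0275]
ee_rot: [-3.142, 0.0, -1.499]
force: [-1.4, 6.5, 2.2]
width: 0.0201
gripper_force: 3.0
reader xy [0.0379 0.0003] z 0.0275 yaw-rel -0.0005 tilt [-3.1415e+00  4.0000e-04] F [-1.4   6.52  2.17] t 11.6 q6 -0.30407874623172026
force: [-0.8, 6.8, 1.7]
gripper_force: 3.0
far slope -0.0016 y at mid 0.0339 x [0.087 0.14 ]
near slope -0.0012 y at mid -0.0336 x [0.08  0.133]
centre y 0.0002 width 0.0674
front x 0.17751692806846656
reader xy [0.0379 0.0003] z 0.0275 yaw-rel -0.0005 tilt [-3.1415e+00  4.0000e-04] F [-0.92  6.91  0.96] t 11.8167 q6 -0.30410569676444704
```

Run:
```python
from look import *
R=np.array([.4201,-.0005,-1.4973]);C,S=np.cos(R[2]),np.sin(R[2])
for f in("top0","top5","top6","top7"):
    v=cv2.imread(f"pics/{f}.png")[:,:,::-1].astype(float)
    o=np.clip(v[:,:,0]-v[:,:,2]-30,0,None)
    out=[]
    for r in range(236,252):
        a=o[r,335:362];k=a.argmax()
        if a[k]<30: continue
        j=k
        while a[j]>a[k]/2:j+=1
        u=335+j-(a[k]/2-a[j])/(a[j-1]-a[j])
        p=unproj("top",(u,r),.028);d=p[:2]-R[:2];out.append(C*d[0]+S*d[1])
    print(f,np.round(np.median(out),4),len(out))
```

```text
top0 0.1736 16
top5 0.1737 16
top6 0.1838 16
top7 0.1867 16
```

```bash
python3 -c "
from station import arm
print(arm.job_done())"
```

```text
the job is handed in; nothing more can be done
None
```

I pushed the cryo box straight down the lane and handed the job in with the fingers still holding it against the start bar at about 7 N. The camera puts the bar about 12 mm in, at or near its hard stop. The box is within 1 mm of the centre line and shows no contact with either scan bar, but the system returned no verdict.

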